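Find the hidden crossbar of the damp box and stand the weight on it

ROBOT

A 7-joint arm with a two-finger parallel gripper is mounted at the origin on the work surface; the furniture and walls round the work are solid. World frame = base frame: x ahead of the robot, y to its left, z up, the work surface at z = 0. Lengths are in m, angles in rad, forces in N, time in s.
With the tool pointing down it reaches from about 0.4 to 0.925 m from the base axis. Payload 4.1 kg.
Tool frame: the origin (TCP) lies between the finger pads; the fingertips stand 22 mm ahead of it and the grasp point (between the pads) lies 3 mm ahead of it (env.nose_length is the distance from the TCP to the fingertips, in m); z points along the fingers, y is the line along which they close (so a half turn about z gives the same grasp; the last joint's range is limited). The gripper opens to 85 mm and grips with 20 to 120 N. Pads are 22 mm wide; open, the fingers measure 114 mm over their backs; the gripper's body (76 mm by 85 mm) begins 54 mm behind the grasp point. The pads swing forward as they close: fully open they stand 13 mm farther back than shut.
Start: joints at [-1.3, 0.398, 0.045, 1.537, -0.019, 1.207, -0.051], TCP at [0.235, 0.606, 0.253] pointing down, gripper open.
Joint ranges: [-2.82, 2.82], [-0.49, 2.23], [-1.37, 1.46], [0, 2.46], [-1.36, 4.5], [0.23, 2], [-2.94, 2.94]. Speed limits (rad/s): [2.57, 2.57, 3.14, 3.14, 3.14, 3.14, 3.14].

INTERFACE

Orientations are given as a rotation vector (axis times angle).
In Python, from plant import sense, vision, hand_in, env gives the robot as it stands. The module is installed in compiled form; this text tells all that it offers.
- The arm moves only by the tool carry_out, never from a script. Its argument "moves" is a list of rows, each an object with "hand": the finger opening in mm, from 0 to 85.4; "dp": the shift along the tool's x, y, z in mm, a list of three; "twist": the turn, a rotation vector about the tool's x, y, z in rad, a list of three. In form: [{"hand": hand, "dp": [dx, dy, dz], "twist": [ax, ay, az]}, ...]. A call has 1 to 10 rows; each row shifts and turns the commanded pose from where the row before left it, along the tool's axes as they then stand; what a row does not reach is not made up. A row lasts 1/10 s, in which the tool goes at most 50 mm and 8.59 degrees, less where a joint would pass 70% of its speed; a pose out of reach is approached as far as the arm can. A call is refused whole if a number of a shift passes 50 or a number of a turn 0.15, either way. A call with a gripper value outside its range is refused whole. The fingers move at their own pace and stop on an object; "force" is the grip in N (left out, the last holds). Time passes only in rows, so rows that do not move let the fingers close. It gives the time, the measured TCP pose, the force, the opening and the grip force at its end, in the units of the state.
- sense(): the state, without advancing time (a new reading comes with each control period).
- vision.capture(name): name is "side" or "top" or "wrist"; returns a dict with "img" (400x640x3 uint8, red, green, blue), "fx", "fy", "cx", "cy" (pixels), "k1" (the pictures are not rectified: a ray, as slopes to the right and down, at radius r is drawn at 1 + k1 r^2 times it, then the intrinsics apply), "view" (4x4, takes a point from world to camera coordinates); the wrist camera has in their place "mount" (4x4, takes a point from camera to tool coordinates, whose origin is the TCP and whose axes are the flange's). Camera axes: x right, y down, z forward; pixel columns grow to the right and rows downward; lengths in m; the calibration is good to about 2 mm. A picture is of the moment at which its call begins: read the wrist's pose just before it. There is no depth.
- hand_in(): hands the job in; it is judged then, once.
Trained networks look in the newest picture that a camera, given by its name, has taken for a name from the list of things; names that differ only in an ending like _2 or _b are one class to them, and where a whole thing is asked for, a point or a joint stands for the part that bears it (a point fixed in the world has none). Each returns a list of dicts, best first, with "p" (0 to 1); they miss things now and then, are a little off and sometimes report something else, mostly with a low value. They report only what shows in the picture. A call takes as long as a camera call. They do not tell look-alikes from the thing itself.
- vision.search_frame(target, camera): "point" ([x, y, z] in m, in world coordinates, good to about 4 mm: the middle of the surface that is visible of it).
- vision.regions_of(target, camera): "region" (400x640 bool, what is visible of it).
- vision.mark_of(target, camera): "point" ([x, y, z] in m, in world coordinates, good to about 4 mm: a listed point, or the origin of a listed thing).
The state is a dict: "time": time; "joint_positions": joint angles; "qd": joint speeds; "joint_efforts": joint torques, N m; "ee_pos": TCP position; "tool_rot": TCP orientation; "wrist_force": force on the tool from outside, world axes, zero at the start; "wrist_torque": the same for the moment, N m; "gripper_width": finger opening in m; "grasp_force": force on a finger pad.
Only numpy, scipy, OpenCV 4.12 (cv2) and the standard library are available. Lean on these libraries where they do the work, as an engineer would, in place of code of your own. Each camera call takes 0.05 s, during which the arm holds its last target. There are 200 camera calls.

TASK

The thin slatted cover of the wooden damp box is carried, somewhere along its length, by one crossbar that cannot be seen: first press gently along the slats with the closed fingertips and feel where they stop giving way. Then fetch the iron scale weight with the knob and stand it upright on the slats right over that bar to keep the cover down, setting it down gently so that the cover never sags under it onto the ware below, and let go. Leave the jar and the two wooden formers where they stand.

Things in the scene. Friction and masses are not known exactly. Their poses are not given: they have to be found in the camera images.
- damp_box: Plywood damp box, fixed to the worktop, 200 x 376 x 78 mm (x, y, z of its own frame); origin in the middle of its underside, z up, y along its length. Its walls are 14 mm thick and stand 6 mm above the slatted cover that fills the top between them. More than 20 N of fingertip force on the box is too much. A brass pull stands 17 mm out of the end wall at -y.
- cover_middle (a point): Middle of the cover's top face (box frame 0, 0, 72 mm); axes as the box's. The cover is a row along y of 20 plain wooden slats lying along x, each 168 mm long, 15.4 mm wide, 5 mm thick, flat on top with bevelled edges, all level. The weight bears well only with its middle within about 6 mm of the middle of the hard slats; farther off it leans and sinks in.
- cover_end_pull (a point): End of the row of slats at the brass pull (box frame 0, -154, 72 mm); a plain fixed end board 21 mm wide follows at the same level, then the end wall. The slats sit on stretched canvas and give when pressed: up to about 4 mm per newton halfway between supports, less toward the bar or the ends (one slat from the bar still 0.7 mm per newton or more).
- cover_end_plain (a point): Other end of the row of slats (box frame 0, +154, 72 mm), with the same end board. The hidden crossbar is a 10 mm wide, stiff wooden batten right across the box along x, parallel to the slats, its middle anywhere from y = -70 to +70 mm in the box frame. The one or two slats over it go down freely only 0.5 mm, then are hard: about 0.12 mm per newton.
- scale_weight: Dark iron scale weight, about 0.8 kg: round body 53 mm across and 48 mm high, above it a narrow neck 17 mm across and a knob. 75 mm tall overall, stands upright on the worktop; origin at the middle of its flat underside, z up along its axis.
- weight_knob (a point): Middle of the weight's knob, 65.5 mm above its underside; the knob is a disc 27 mm across, from 58.5 to 73 mm above the underside.
- glaze_jar: Small jar with white lid, 48 mm across, 55 mm tall, standing on the worktop; bystander. Origin at the middle of its underside.
- tall_former: Turned wooden former, a plain upright round plug 40 mm across, 62 mm tall, standing on the worktop; bystander. Origin at the middle of its underside.
- short_former: Turned wooden former, a plain upright round plug 40 mm across, 34 mm tall, standing on the worktop; bystander. Origin at the middle of its underside.
There are look-alikes about, which are no part of the job. What is shaped like the scale_weight but purple or turquoise is not meant.

How it is judged:
On the way, in this order (a step that is already met when the one before it is completed fails the run):
1. the fingertips press on the slatted cover to feel for the bar (more than 1 N) while the weight still stands on the worktop (contact force between the fingers and damp_box above 1 N and height (world z) of scale_weight below 0.01 m), for 0.04 s.
2. the weight is lifted clear of the worktop (height (world z) of scale_weight above 0.03 m), for 0.1 s.
At the end, for the whole second after the job is handed in: The weight stands upright (within 0.05 rad) and at rest, let go, on the slats between the box's walls, borne by the hidden bar: its underside no more than 2.5 mm below the level of the unloaded slats. The jar and the two formers are within 15 mm of where they stood (z of scale_weight in the frame of damp_box between 0.0695 and 0.074 m and x of scale_weight in the frame of damp_box between -0.06 and 0.06 m and y of scale_weight in the frame of damp_box between -0.125 and 0.125 m and angle between scale_weight's own z axis and vertical below 0.05 rad and linear speed of scale_weight below 0.01 m/s and contact force between the fingers and scale_weight below 0.1 N and distance of each of glaze_jar, tall_former, short_former from where it was at the start of the episode below 0.015 m); the robot touches nothing.
It fails at once if fingers press on the box with more than 20 N (contact force between the fingers and damp_box above 20 N).
It fails at once if the weight is banged or pressed on the box with more than 25 N (contact force between scale_weight and damp_box above 25 N).
It fails at once if the weight makes the cover sag more than 4 mm (x of scale_weight in the frame of damp_box between -0.085 and 0.085 m and y of scale_weight in the frame of damp_box between -0.153 and 0.153 m and z of scale_weight in the frame of damp_box below 0.068 m).
It fails at once if the weight is tipped over (angle between scale_weight's own z axis and vertical above 0.6 rad).
It fails at once if a bystander is knocked away (distance of any of glaze_jar, tall_former, short_former from where it was at the start of the episode above 0.015 m).
It also fails if it takes over 72 s, if anything falls off the work surface, if the arm or the gripper's body presses on something with over 40 N, if the wrist force passes 120 N, or if a joint passes its speed limit or range.

## Working session

There is one attempt and no reset: what is moved stays moved. The work goes in short steps, Python scripts to look and compute and a tool call to move; the robot and the scene stay as the last step left them, time stands still between calls to the robot, and variables do not carry over. Pictures are saved under pics/ and viewed, at most 10 in all, crops included, and the job is handed in when it is done.

Besides the shell and the picture viewer there is one more tool, called by a JSON object that holds its "api" and its "payload". carry_out: Moves the arm, as the interface text tells. Its arguments: {"type":"object","properties":{"moves":{"type":"array"},"force":{"type":"number"}},"required":["moves"]}

```bash
mkdir -p pics; cat > h.py <<'E'
import numpy as np, cv2, json
from plant import sense, vision, hand_in, env
from scipy.spatial.transform import Rotation as R
def ray(c,u,v):
    K=np.array([[c['fx'],0,c['cx']],[0,c['fy'],c['cy']],[0,0,1]])
    d=np.array([(u-c['cx'])/c['fx'],(v-c['cy'])/c['fy']]); s=d.copy()
    for _ in range(20): s=d/(1+c['k1']*(s@s))
    if 'view' in c: T=np.linalg.inv(c['view'])
    else: T=c['T']
    return T[:3,3],T[:3,:3]@np.r_[s,1]
def onz(c,u,v,z):
    o,d=ray(c,u,v); return o+d*(z-o[2])/d[2]
def proj(c,p):
    V=c['view'] if 'view' in c else np.linalg.inv(c['T'])
    q=V@np.r_[p,1]; s=q[:2]/q[2]; s=s*(1+c['k1']*(s@s))
    return np.array([s[0]*c['fx']+c['cx'],s[1]*c['fy']+c['cy']])
def cap(n):
    s=sense(); c=vision.capture(n)
    if n=='wrist':
        W=np.eye(4); W[:3,:3]=R.from_rotvec(s['tool_rot']).as_matrix(); W[:3,3]=s['ee_pos']; c['T']=W@c['mount']
    return c
E
python3 - <<'E'
from h import *
np.set_printoptions(precision=4,suppress=True)
s=sense(); print(s['time'],s['ee_pos'],s['tool_rot'],R.from_rotvec(s['tool_rot']).as_matrix(),env.nose_length,s['wrist_force'])
for n in ['top','side']:
    c=cap(n); cv2.imwrite(f'pics/{n}1.png',c['img'][:,:,::-1])
    for t in ['damp_box','cover_middle','cover_end_pull','cover_end_plain','scale_weight','glaze_jar','tall_former','short_former']:
        for d in vision.mark_of(t,n)[:4]: print(n,t,round(d['p'],2),np.array(d['point']),proj(c,d['point']))
E
```

```text
0.0 [0.2347 0.6055 0.2523] [-0.5774 -3.0879  0.0031] [[-0.9324  0.3614 -0.0006]
 [ 0.3614  0.9324 -0.0019]
 [-0.0002 -0.002  -1.    ]] 0.022 [-0.3001 -0.0324  0.0102]
top damp_box 0.73 [ 0.5561 -0.095   0.0065] [383.2648 210.023 ]
top cover_middle 0.56 [ 0.5606 -0.0973  0.0719] [386.8533 205.704 ]
top cover_middle 0.22 [ 0.7441 -0.1198  0.0019] [387.7835 152.5305]
top cover_end_pull 0.94 [ 0.5454 -0.2478  0.0713] [436.2481 209.2058]
top cover_end_plain 0.93 [0.5711 0.0585 0.0747] [335.5996 203.6681]
top cover_end_plain 0.33 [ 0.5564 -0.0948  0.0741] [386.2058 206.9956]
top scale_weight 0.83 [0.5676 0.2518 0.0036] [274.0262 209.7862]
top scale_weight 0.78 [ 0.4412  0.1733 -0.0007] [299.7357 248.9711]
top scale_weight 0.74 [0.467  0.2707 0.0017] [268.6519 241.6351]
top scale_weight 0.53 [ 0.377   0.2491 -0.0019] [276.1189 270.1795]
top glaze_jar 0.47 [0.6614 0.2546 0.0014] [272.7274 180.9703]
top tall_former 0.44 [0.4541 0.4534 0.0015] [211.0048 247.3503]
top short_former 0.49 [ 0.7453 -0.1186  0.0008] [387.3468 152.2654]
side damp_box 0.66 [ 0.5585 -0.0994  0.0032] [354.8663 273.6419]
side cover_middle 0.56 [ 0.559  -0.0969  0.0718] [355.5973 251.106 ]
side cover_end_pull 0.88 [ 0.5463 -0.251   0.0749] [378.4165 305.2558]
side cover_end_plain 0.79 [0.5752 0.059  0.0706] [339.1069 208.0362]
side scale_weight 0.98 [ 0.4419  0.1722 -0.0002] [278.4883 213.5557]
side scale_weight 0.95 [ 0.4674  0.2712 -0.0013] [279.4779 191.5129]
side scale_weight 0.95 [ 0.3793  0.2507 -0.0001] [250.4604 201.2226]
side scale_weight 0.81 [ 0.5635  0.2503 -0.0012] [313.3772 189.2544]
side glaze_jar 0.55 [ 0.6545  0.2552 -0.0016] [342.3496 182.6486]
side tall_former 0.81 [ 0.4573  0.4515 -0.004 ] [263.7951 161.1871]
side short_former 0.63 [ 0.7443 -0.1204  0.003 ] [432.4807 261.6409]
side short_former 0.44 [ 0.5586 -0.0983  0.0025] [354.7259 273.5036]
```

```bash
python3 - <<'E'
import cv2
a=cv2.imread('pics/top1.png')[120:300,180:460]; b=cv2.imread('pics/side1.png')[120:320,210:450]
cv2.imwrite('pics/top1c.png',cv2.resize(a,None,fx=2.8,fy=2.8,interpolation=2))
cv2.imwrite('pics/side1c.png',cv2.resize(b,None,fx=3,fy=3,interpolation=2))
E
```

```text
(no output)
```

View pics/top1c.png

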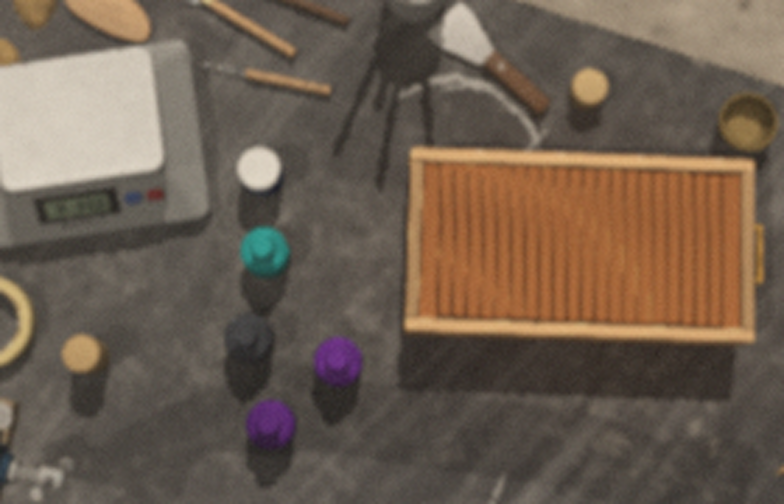

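View pics/side1c.png

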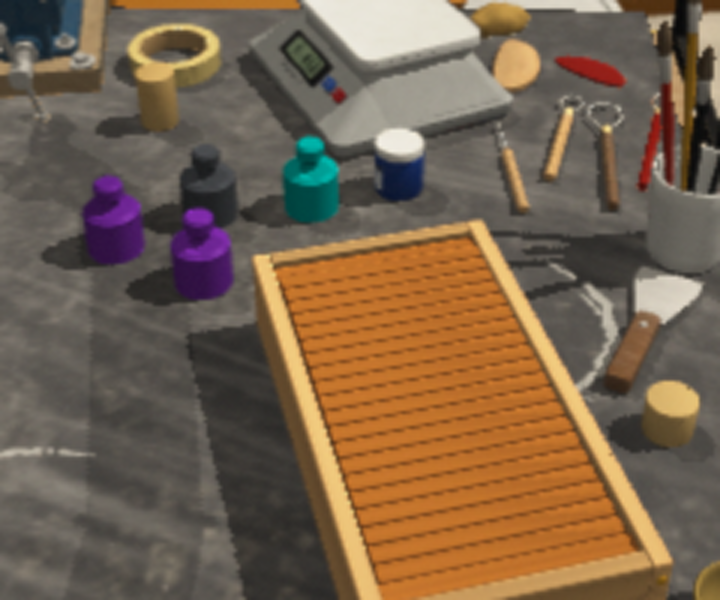

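The top crop shows four knobbed weights: purple at full-image pixels (300,249) and (276,270), turquoise at (274,210), and dark iron at (269,241). I choose the dark one, at about (0.467, 0.271), and the side crop confirms its colour. The jar is at (273,181), and the formers are at (211,247) and (390,151). The box middle is about (0.560, -0.096), with yaw about -0.089.

First I align the closed fingers to the box, with tool x along box +y and tool y along box +x.

{"api": "carry_out", "payload": {"moves": [{"hand": 0, "dp": [0, 0, 0], "twist": [0, 0, 0.1433]}, {"hand": 0, "dp": [0, 0, 0], "twist": [0, 0, 0.1433]}, {"hand": 0, "dp": [0, 0, 0], "twist": [0, 0, 0.1433]}, {"hand": 0, "dp": [0, 0, 0], "twist": [0, 0, 0.1433]}, {"hand": 0, "dp": [0, 0, 0], "twist": [0, 0, 0.1433]}, {"hand": 0, "dp": [0, 0, 0], "twist": [0, 0, 0.1433]}, {"hand": 0, "dp": [0, 0, 0], "twist": [0, 0, 0.1433]}, {"hand": 0, "dp": [0, 0, 0], "twist": [0, 0, 0.1433]}, {"hand": 0, "dp": [0, 0, 0], "twist": [0, 0, 0.1433]}]}}

```text
time: 1.8
ee_pos: [0.2348, 0.6061, 0.2534]
tool_rot: [-2.324, -2.114, -0.0]
wrist_force: [0.2, 0.2, 0.6]
gripper_width: 0.0
grasp_force: 0.0
```

{"api": "carry_out", "payload": {"moves": [{"hand": 0, "dp": [-37, 24, 0], "twist": [0, 0, 0]}, {"hand": 0, "dp": [-37, 24, 0], "twist": [0, 0, 0]}, {"hand": 0, "dp": [-37, 24, 0], "twist": [0, 0, 0]}, {"hand": 0, "dp": [-37, 24, 0], "twist": [0, 0, 0]}, {"hand": 0, "dp": [-37, 24, 0], "twist": [0, 0, 0]}, {"hand": 0, "dp": [-37, 24, 0], "twist": [0, 0, 0]}, {"hand": 0, "dp": [-37, 24, 0], "twist": [0, 0, 0]}, {"hand": 0, "dp": [-37, 24, 0], "twist": [0, 0, 0]}]}}

```text
time: 2.6
ee_pos: [0.4006, 0.2926, 0.2536]
tool_rot: [-2.317, -2.121, -0.002]
wrist_force: [0.7, -0.3, 0.4]
gripper_width: -0.0001
grasp_force: 0.0
```

```bash
cat >> h.py <<'E'
np.set_printoptions(precision=4,suppress=True)
M=np.array([0.5597,-0.0962]); ey=np.array([0.0887,0.996]); ex=np.array([0.996,-0.0887])
def st():
    s=sense(); p=np.array(s['ee_pos']); q=p[:2]-M
    print(s['time'],'p',p,'box xy',q@ex,q@ey,'F',np.array(s['wrist_force']),'w',s['gripper_width'],s['grasp_force'])
    print(R.from_rotvec(s['tool_rot']).as_matrix())
    return s
E
python3 -c "
from h import *
st()"
```

```text
2.6 p [0.4006 0.2926 0.2536] box xy -0.19296557230238714 0.3731665391748942 F [ 0.7208 -0.3064  0.4216] w -0.00011705428402980852 0.0
[[ 0.0883  0.9961  0.0005]
 [ 0.9961 -0.0883  0.001 ]
 [ 0.001   0.0004 -1.    ]]
```

{"api": "carry_out", "payload": {"moves": [{"hand": 0, "dp": [-37, 24, 0], "twist": [0, 0, 0]}, {"hand": 0, "dp": [-37, 24, 0], "twist": [0, 0, 0]}, {"hand": 0, "dp": [-37, 24, 0], "twist": [0, 0, 0]}, {"hand": 0, "dp": [-37, 24, 0], "twist": [0, 0, 0]}, {"hand": 0, "dp": [-37, 24, 0], "twist": [0, 0, 0]}, {"hand": 0, "dp": [-37, 24, 0], "twist": [0, 0, 0]}, {"hand": 0, "dp": [-37, 24, 0], "twist": [0, 0, 0]}, {"hand": 0, "dp": [-37, 24, 0], "twist": [0, 0, 0]}, {"hand": 0, "dp": [0, 0, 0], "twist": [0, 0, 0]}]}}

```text
time: 3.5
ee_pos: [0.5665, -0.0254, 0.254]
tool_rot: [2.325, 2.105, -0.002]
wrist_force: [-0.4, -0.8, -0.2]
gripper_width: 0.0002
grasp_force: 0.0
```

```bash
python3 - <<'E'
from h import *
st()
c=cap('wrist'); cv2.imwrite('pics/w1.png',c['img'][:,:,::-1])
for v in (-154,0,154):
  for x in (-84,84): print(x,v,proj(c,np.r_[M+ex*x/1e3+ey*v/1e3,0.072]))
E
```

```text
3.5 p [ 0.5665 -0.0254  0.254 ] box xy 0.0005053078626710183 0.07115972905945851 F [-0.38   -0.8337 -0.2377] w 0.00018987106237808085 0.0
[[ 0.099   0.9951  0.0027]
 [ 0.9951 -0.099  -0.005 ]
 [-0.0047  0.0032 -1.    ]]
-84 -154 [257.8594 339.7281]
84 -154 [379.3168 338.5669]
-84 0 [247.7354 239.9215]
84 0 [387.299 238.539]
-84 154 [233.5409 104.5534]
84 154 [398.5866 102.8427]
```

View pics/w1.png

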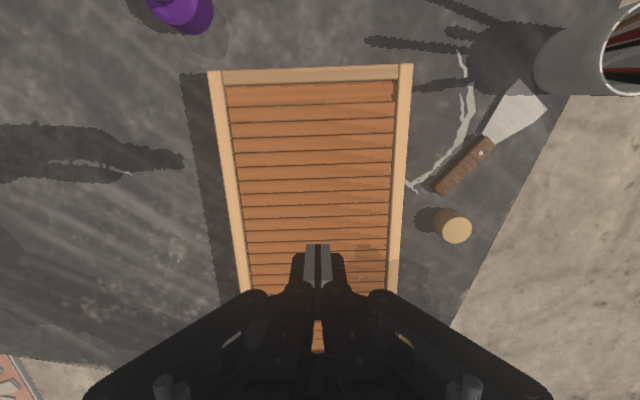

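{"api": "carry_out", "payload": {"moves": [{"hand": 0, "dp": [0, 0, 40], "twist": [0, 0, 0]}, {"hand": 0, "dp": [0, 0, 40], "twist": [0, 0, 0]}, {"hand": 0, "dp": [0, 0, 40], "twist": [0, 0, 0]}, {"hand": 0, "dp": [0, 0, 28], "twist": [0, 0, 0]}, {"hand": 0, "dp": [0, 0, 0], "twist": [0, 0, 0]}, {"hand": 0, "dp": [0, 0, 0], "twist": [0, 0, 0]}]}}

```text
time: 4.15
ee_pos: [0.5651, -0.0164, 0.1058]
tool_rot: [-2.316, -2.122, -0.001]
wrist_force: [-0.3, -0.1, -0.3]
gripper_width: 0.0002
grasp_force: 0.0
```

```bash
python3 -c "
from h import *
st()"
```

```text
4.15 p [ 0.5651 -0.0164  0.1058] box xy -0.0016725256423784842 0.07996066711490363 F [-0.3455 -0.0542 -0.301 ] w 0.00016251183642156008 0.0
[[ 0.087   0.9962 -0.    ]
 [ 0.9962 -0.087   0.0006]
 [ 0.0006 -0.0001 -1.    ]]
```

{"api": "carry_out", "payload": {"moves": [{"hand": 0, "dp": [0, 0, 10.8], "twist": [0, 0, 0]}, {"hand": 0, "dp": [0, 0, 0], "twist": [0, 0, 0]}]}}

```text
time: 4.35
ee_pos: [0.5653, -0.017, 0.0949]
tool_rot: [-2.317, -2.122, -0.002]
wrist_force: [0.5, -0.3, -0.9]
gripper_width: -0.0001
grasp_force: 0.0
```

{"api": "carry_out", "payload": {"moves": [{"hand": 0, "dp": [0, 0, 1], "twist": [0, 0, 0]}, {"hand": 0, "dp": [0, 0, 0], "twist": [0, 0, 0]}]}}

```text
time: 4.55
ee_pos: [0.5654, -0.0175, 0.0941]
tool_rot: [2.317, 2.12, 0.002]
wrist_force: [0.7, -0.4, -0.1]
gripper_width: -0.0002
grasp_force: 0.1
```

{"api": "carry_out", "payload": {"moves": [{"hand": 0, "dp": [0, 0, 1], "twist": [0, 0, 0]}, {"hand": 0, "dp": [0, 0, 0], "twist": [0, 0, 0]}]}}

```text
time: 4.75
ee_pos: [0.5654, -0.0175, 0.0928]
tool_rot: [2.317, 2.121, 0.001]
wrist_force: [-0.0, 0.6, 0.7]
gripper_width: 0.0001
grasp_force: 0.3
```

{"api": "carry_out", "payload": {"moves": [{"hand": 0, "dp": [0, 0, -5], "twist": [0, 0, 0]}, {"hand": 0, "dp": [-15, 1, 0], "twist": [0, 0, 0]}, {"hand": 0, "dp": [0, 0, 5.4], "twist": [0, 0, 0]}, {"hand": 0, "dp": [0, 0, 0], "twist": [0, 0, 0]}, {"hand": 0, "dp": [0, 0, 0], "twist": [0, 0, 0]}]}}

```text
time: 5.25
ee_pos: [0.5644, -0.0329, 0.0918]
tool_rot: [-2.318, -2.12, 0.001]
wrist_force: [-0.6, 0.2, 1.5]
gripper_width: -0.0004
grasp_force: 0.4
```

{"api": "carry_out", "payload": {"moves": [{"hand": 0, "dp": [0, 0, -5], "twist": [0, 0, 0]}, {"hand": 0, "dp": [-15, 0, 0], "twist": [0, 0, 0]}, {"hand": 0, "dp": [0, 0, 5], "twist": [0, 0, 0]}, {"hand": 0, "dp": [0, 0, 0], "twist": [0, 0, 0]}, {"hand": 0, "dp": [0, 0, 0], "twist": [0, 0, 0]}]}}

```text
time: 5.75
ee_pos: [0.5631, -0.0477, 0.0919]
tool_rot: [-2.318, -2.12, 0.001]
wrist_force: [0.3, 0.7, 1.0]
gripper_width: 0.0003
grasp_force: 0.4
```

{"api": "carry_out", "payload": {"moves": [{"hand": 0, "dp": [0, 0, -5], "twist": [0, 0, 0]}, {"hand": 0, "dp": [-15, 0, 0], "twist": [0, 0, 0]}, {"hand": 0, "dp": [0, 0, 5], "twist": [0, 0, 0]}, {"hand": 0, "dp": [0, 0, 0], "twist": [0, 0, 0]}, {"hand": 0, "dp": [0, 0, 0], "twist": [0, 0, 0]}]}}

```text
time: 6.25
ee_pos: [0.5618, -0.0627, 0.0919]
tool_rot: [-2.318, -2.12, 0.001]
wrist_force: [-0.4, -2.2, 0.7]
gripper_width: 0.0004
grasp_force: 0.4
```

{"api": "carry_out", "payload": {"moves": [{"hand": 0, "dp": [0, 0, -5], "twist": [0, 0, 0]}, {"hand": 0, "dp": [-15, 0, 0], "twist": [0, 0, 0]}, {"hand": 0, "dp": [0, 0, 5], "twist": [0, 0, 0]}, {"hand": 0, "dp": [0, 0, 0], "twist": [0, 0, 0]}, {"hand": 0, "dp": [0, 0, 0], "twist": [0, 0, 0]}]}}

```text
time: 6.75
ee_pos: [0.5605, -0.0777, 0.0919]
tool_rot: [-2.318, -2.12, 0.001]
wrist_force: [-0.4, 0.0, 1.3]
gripper_width: -0.0001
grasp_force: 0.5
```

{"api": "carry_out", "payload": {"moves": [{"hand": 0, "dp": [0, 0, -5], "twist": [0, 0, 0]}, {"hand": 0, "dp": [-15, 0, 0], "twist": [0, 0, 0]}, {"hand": 0, "dp": [0, 0, 5], "twist": [0, 0, 0]}, {"hand": 0, "dp": [0, 0, 0], "twist": [0, 0, 0]}, {"hand": 0, "dp": [0, 0, 0], "twist": [0, 0, 0]}]}}

```text
time: 7.25
ee_pos: [0.5593, -0.0928, 0.092]
tool_rot: [2.318, 2.12, -0.0]
wrist_force: [1.1, -0.7, 0.9]
gripper_width: 0.0
grasp_force: 0.8
```

{"api": "carry_out", "payload": {"moves": [{"hand": 0, "dp": [0, 0, -5], "twist": [0, 0, 0]}, {"hand": 0, "dp": [-15, 0, 0], "twist": [0, 0, 0]}, {"hand": 0, "dp": [0, 0, 4.8], "twist": [0, 0, 0]}, {"hand": 0, "dp": [0, 0, 0], "twist": [0, 0, 0]}, {"hand": 0, "dp": [0, 0, 0], "twist": [0, 0, 0]}]}}

```text
time: 7.75
ee_pos: [0.5583, -0.1091, 0.0928]
tool_rot: [2.318, 2.118, -0.001]
wrist_force: [0.7, -4.1, 4.4]
gripper_width: -0.0002
grasp_force: 2.2
```

{"api": "carry_out", "payload": {"moves": [{"hand": 0, "dp": [0, 0, -5], "twist": [0, 0, 0]}, {"hand": 0, "dp": [-15, 0, 0], "twist": [0, 0, 0]}, {"hand": 0, "dp": [0, 0, 5], "twist": [0, 0, 0]}, {"hand": 0, "dp": [0, 0, 0], "twist": [0, 0, 0]}, {"hand": 0, "dp": [0, 0, 0], "twist": [0, 0, 0]}]}}

```text
time: 8.25
ee_pos: [0.5567, -0.1245, 0.0928]
tool_rot: [2.318, 2.118, -0.001]
wrist_force: [-1.1, -3.5, 6.3]
gripper_width: -0.0001
grasp_force: 3.0
```

{"api": "carry_out", "payload": {"moves": [{"hand": 0, "dp": [0, 0, -5], "twist": [0, 0, 0]}, {"hand": 0, "dp": [-15, 0, 0], "twist": [0, 0, 0]}, {"hand": 0, "dp": [0, 0, 5], "twist": [0, 0, 0]}, {"hand": 0, "dp": [0, 0, 0], "twist": [0, 0, 0]}, {"hand": 0, "dp": [0, 0, 0], "twist": [0, 0, 0]}]}}

```text
time: 8.75
ee_pos: [0.5554, -0.1401, 0.0929]
tool_rot: [2.318, 2.117, -0.002]
wrist_force: [-0.9, -3.5, 6.0]
gripper_width: 0.0002
grasp_force: 3.2
```

{"api": "carry_out", "payload": {"moves": [{"hand": 0, "dp": [0, 0, -5], "twist": [0, 0, 0]}, {"hand": 0, "dp": [-15, 0, 0], "twist": [0, 0, 0]}, {"hand": 0, "dp": [0, 0, 5], "twist": [0, 0, 0]}, {"hand": 0, "dp": [0, 0, 0], "twist": [0, 0, 0]}, {"hand": 0, "dp": [0, 0, 0], "twist": [0, 0, 0]}]}}

```text
time: 9.25
ee_pos: [0.5538, -0.1527, 0.0921]
tool_rot: [-2.318, -2.12, 0.001]
wrist_force: [-0.2, -1.5, 1.8]
gripper_width: -0.0002
grasp_force: 1.1
```

{"api": "carry_out", "payload": {"moves": [{"hand": 0, "dp": [0, 0, -5], "twist": [0, 0, 0]}, {"hand": 0, "dp": [-15, 0, 0], "twist": [0, 0, 0]}, {"hand": 0, "dp": [0, 0, 5], "twist": [0, 0, 0]}, {"hand": 0, "dp": [0, 0, 0], "twist": [0, 0, 0]}, {"hand": 0, "dp": [0, 0, 0], "twist": [0, 0, 0]}]}}

```text
time: 9.75
ee_pos: [0.5525, -0.1674, 0.0921]
tool_rot: [-2.318, -2.12, 0.001]
wrist_force: [-0.7, -1.2, 1.4]
gripper_width: 0.0002
grasp_force: 0.7
```

{"api": "carry_out", "payload": {"moves": [{"hand": 0, "dp": [0, 0, -5], "twist": [0, 0, 0]}, {"hand": 0, "dp": [18, 0, 0], "twist": [0, 0, 0]}, {"hand": 0, "dp": [0, 0, 5], "twist": [0, 0, 0]}, {"hand": 0, "dp": [0, 0, 0], "twist": [0, 0, 0]}, {"hand": 0, "dp": [0, 0, 0], "twist": [0, 0, 0]}]}}

```text
time: 10.25
ee_pos: [0.5554, -0.1465, 0.0928]
tool_rot: [-2.314, -2.122, -0.005]
wrist_force: [1.1, 4.7, 5.2]
gripper_width: 0.0001
grasp_force: 2.9
```

{"api": "carry_out", "payload": {"moves": [{"hand": 0, "dp": [0, 0, -5], "twist": [0, 0, 0]}, {"hand": 0, "dp": [4, 0, 0], "twist": [0, 0, 0]}, {"hand": 0, "dp": [0, 0, 5], "twist": [0, 0, 0]}, {"hand": 0, "dp": [0, 0, 0], "twist": [0, 0, 0]}, {"hand": 0, "dp": [0, 0, 0], "twist": [0, 0, 0]}]}}

```text
time: 10.75
ee_pos: [0.5552, -0.1453, 0.0928]
tool_rot: [2.318, 2.12, 0.002]
wrist_force: [-0.4, 0.8, 6.6]
gripper_width: -0.0002
grasp_force: 3.3
```

{"api": "carry_out", "payload": {"moves": [{"hand": 0, "dp": [0, 0, -5], "twist": [0, 0, 0]}, {"hand": 0, "dp": [40, 0, 0], "twist": [0, 0, 0]}, {"hand": 0, "dp": [0, 0, 5], "twist": [0, 0, 0]}, {"hand": 0, "dp": [0, 0, 0], "twist": [0, 0, 0]}, {"hand": 0, "dp": [0, 0, 0], "twist": [0, 0, 0]}]}}

```text
time: 11.25
ee_pos: [0.5581, -0.1045, 0.0922]
tool_rot: [-2.316, -2.12, -0.001]
wrist_force: [-0.8, 4.0, 1.7]
gripper_width: -0.0002
grasp_force: 2.1
```

{"api": "carry_out", "payload": {"moves": [{"hand": 0, "dp": [0, 0, -5], "twist": [0, 0, 0]}, {"hand": 0, "dp": [4, 0, 0], "twist": [0, 0, 0]}, {"hand": 0, "dp": [0, 0, 5], "twist": [0, 0, 0]}, {"hand": 0, "dp": [0, 0, 0], "twist": [0, 0, 0]}, {"hand": 0, "dp": [0, 0, 0], "twist": [0, 0, 0]}]}}

```text
time: 11.75
ee_pos: [0.5587, -0.102, 0.0923]
tool_rot: [2.318, 2.12, -0.0]
wrist_force: [0.5, -1.9, 1.3]
gripper_width: 0.0001
grasp_force: 0.7
```

{"api": "carry_out", "payload": {"moves": [{"hand": 0, "dp": [0, 0, -5], "twist": [0, 0, 0]}, {"hand": 0, "dp": [4, 0, 0], "twist": [0, 0, 0]}, {"hand": 0, "dp": [0, 0, 5], "twist": [0, 0, 0]}, {"hand": 0, "dp": [0, 0, 0], "twist": [0, 0, 0]}, {"hand": 0, "dp": [0, 0, 0], "twist": [0, 0, 0]}]}}

```text
time: 12.25
ee_pos: [0.5591, -0.0967, 0.0922]
tool_rot: [-2.317, -2.121, -0.001]
wrist_force: [0.2, 1.6, 2.1]
gripper_width: 0.0001
grasp_force: 0.7
```

{"api": "carry_out", "payload": {"moves": [{"hand": 0, "dp": [0, 0, -45], "twist": [0, 0, 0]}, {"hand": 0, "dp": [0, 0, -45], "twist": [0, 0, 0]}, {"hand": 60, "dp": [0, 0, -45], "twist": [0, 0, 0]}, {"hand": 60, "dp": [40, -17, -10], "twist": [0, 0, 0]}, {"hand": 60, "dp": [40, -17, 0], "twist": [0, 0, 0]}, {"hand": 60, "dp": [40, -17, 0], "twist": [0, 0, 0]}, {"hand": 60, "dp": [40, -17, 0], "twist": [0, 0, 0]}, {"hand": 60, "dp": [40, -17, 0], "twist": [0, 0, 0]}, {"hand": 60, "dp": [40, -17, 0], "twist": [0, 0, 0]}, {"hand": 60, "dp": [40, -17, 0], "twist": [0, 0, 0]}]}}

```text
time: 13.25
ee_pos: [0.464, 0.1931, 0.2371]
tool_rot: [-2.318, -2.12, 0.001]
wrist_force: [0.5, 0.5, -0.8]
gripper_width: 0.0601
grasp_force: 0.0
```

{"api": "carry_out", "payload": {"moves": [{"hand": 60, "dp": [0, 0, 0], "twist": [0, 0, 0]}, {"hand": 60, "dp": [0, 0, 0], "twist": [0, 0, 0]}, {"hand": 60, "dp": [0, 0, 0], "twist": [0, 0, 0]}]}}

```text
time: 13.55
ee_pos: [0.4654, 0.1905, 0.2371]
tool_rot: [2.319, 2.118, -0.001]
wrist_force: [-0.0, -0.4, -0.3]
gripper_width: 0.0602
grasp_force: 0.0
```

```bash
python3 - <<'E'
from h import *
st()
c=cap('wrist'); cv2.imwrite('pics/w2.png',c['img'][:,:,::-1])
for t in ['scale_weight','weight_knob']:
    for d in vision.mark_of(t,'wrist')[:4]: print(t,round(d['p'],2),np.array(d['point']),proj(c,d['point']))
for n in ['top','side']:
    cap(n)
    for d in vision.mark_of('weight_knob',n)[:4]: print(n,round(d['p'],2),np.array(d['point']))
print(proj(c,[.467,.271,.073]),proj(c,[.467,.271,.0]))
E
```

```text
13.55 p [0.4654 0.1905 0.2371] box xy -0.11938717942837858 0.2771976375504423 F [-0.004  -0.4288 -0.2852] w 0.06019355170842551 0.0
[[ 0.0905  0.9959 -0.0003]
 [ 0.9959 -0.0905 -0.001 ]
 [-0.001  -0.0002 -1.    ]]
scale_weight 0.94 [ 0.3781  0.2479 -0.0013] [244.2809 132.5434]
scale_weight 0.84 [ 0.4673  0.2715 -0.0006] [313.4633 105.9692]
scale_weight 0.7 [ 0.4454  0.1745 -0.0042] [304.1031 183.6031]
scale_weight 0.66 [ 0.5687  0.2528 -0.0036] [396.9077 113.9942]
weight_knob 0.74 [0.3712 0.2498 0.0646] [221.3698 137.7216]
weight_knob 0.69 [0.4442 0.1753 0.0659] [300.037  200.3496]
weight_knob 0.68 [0.4674 0.2704 0.0633] [312.7598 107.8517]
weight_knob 0.59 [0.5688 0.2555 0.0623] [414.5876 113.6706]
top 0.61 [0.5683 0.2473 0.0638]
top 0.5 [0.3793 0.2476 0.0672]
top 0.4 [0.468  0.2725 0.0611]
side 0.96 [0.4453 0.1755 0.0676]
side 0.85 [0.4698 0.2655 0.0668]
side 0.75 [0.5647 0.2525 0.0667]
side 0.73 [0.3751 0.2498 0.0627]
[312.1206 107.4141] [313.2486 106.4343]
```

View pics/w2.png

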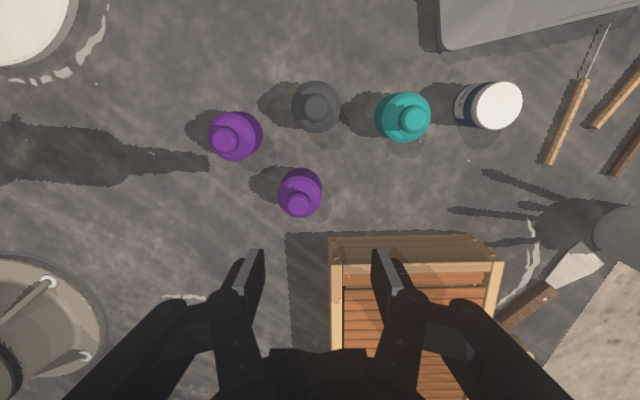

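{"api": "carry_out", "payload": {"moves": [{"hand": 50, "dp": [40, -2, 0], "twist": [0, 0, 0]}, {"hand": 50, "dp": [40.5, -1.6, 0], "twist": [0, 0, 0]}, {"hand": 50, "dp": [0, 0, 35], "twist": [0, 0, 0]}, {"hand": 50, "dp": [0, 0, 35], "twist": [0, 0, 0]}, {"hand": 50, "dp": [0, 0, 30], "twist": [0, 0, 0]}, {"hand": 50, "dp": [0, 0, 0], "twist": [0, 0, 0]}, {"hand": 50, "dp": [0, 0, 0], "twist": [0, 0, 0]}, {"hand": 50, "dp": [0, 0, 0], "twist": [0, 0, 0]}]}}

```text
time: 14.7
ee_pos: [0.4701, 0.2732, 0.1392]
tool_rot: [2.318, 2.12, 0.006]
wrist_force: [1.1, 0.1, 0.8]
gripper_width: 0.0501
grasp_force: 0.0
```

```bash
python3 - <<'E'
from h import *
st()
c=cap('wrist'); cv2.imwrite('pics/w3.png',c['img'][:,:,::-1])
print(proj(c,[.469,.271,.073]))
E
```

```text
14.7 p [0.4701 0.2732 0.1392] box xy -0.12200483932778318 0.35992765633771584 F [1.1178 0.1086 0.8482] w 0.050132457290183605 0.0
[[ 0.0889  0.996   0.0028]
 [ 0.996  -0.0889  0.0021]
 [ 0.0024  0.0026 -1.    ]]
[316.5209 228.8947]
```

View pics/w3.png

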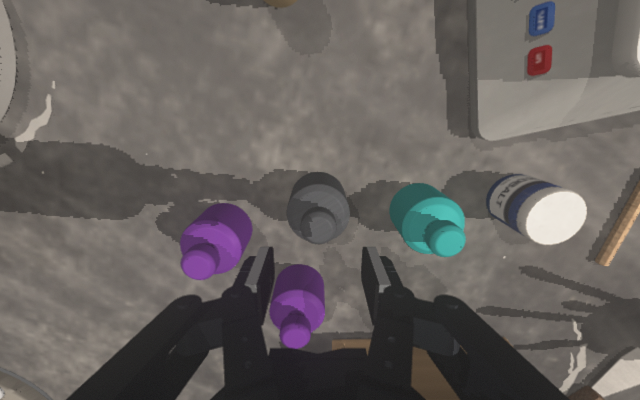

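{"api": "carry_out", "payload": {"force": 30, "moves": [{"hand": 50, "dp": [1, 1, 30], "twist": [0, 0, 0]}, {"hand": 50, "dp": [0, 0, 30], "twist": [0, 0, 0]}, {"hand": 50, "dp": [0, 0, 6], "twist": [0, 0, 0]}, {"hand": 50, "dp": [0, 0, 0], "twist": [0, 0, 0]}, {"hand": 50, "dp": [0, 0, 0], "twist": [0, 0, 0]}]}}

```text
time: 15.25
ee_pos: [0.4711, 0.2741, 0.073]
tool_rot: [2.318, 2.12, 0.005]
wrist_force: [0.7, -0.1, 0.2]
gripper_width: 0.0503
grasp_force: 0.0
```

{"api": "carry_out", "payload": {"force": 45, "moves": [{"hand": 32, "dp": [0, 0, 0], "twist": [0, 0, 0]}, {"hand": 28, "dp": [0, 0, 0], "twist": [0, 0, 0]}, {"hand": 20, "dp": [0, 0, 0], "twist": [0, 0, 0]}, {"hand": 20, "dp": [0, 0, 0], "twist": [0, 0, 0]}, {"hand": 20, "dp": [0, 0, 0], "twist": [0, 0, 0]}, {"hand": 20, "dp": [0, 0, 0], "twist": [0, 0, 0]}]}}

```text
time: 15.85
ee_pos: [0.4708, 0.274, 0.0727]
tool_rot: [2.318, 2.121, 0.004]
wrist_force: [-1.1, -0.9, 6.4]
gripper_width: 0.0251
grasp_force: 44.0
```

{"api": "carry_out", "payload": {"moves": [{"hand": 20, "dp": [0, 0, -5], "twist": [0, 0, 0]}, {"hand": 20, "dp": [0, 0, -10], "twist": [0, 0, 0]}, {"hand": 20, "dp": [0, 0, -20], "twist": [0, 0, 0]}, {"hand": 20, "dp": [0, 0, 0], "twist": [0, 0, 0]}]}}

```text
time: 16.25
ee_pos: [0.4709, 0.274, 0.1079]
tool_rot: [2.318, 2.12, 0.006]
wrist_force: [1.6, 1.0, -9.3]
gripper_width: 0.0254
grasp_force: 45.5
```

{"api": "carry_out", "payload": {"moves": [{"hand": 20, "dp": [0, 0, -20], "twist": [0, 0, 0]}, {"hand": 20, "dp": [0, 0, -25], "twist": [0, 0, 0]}, {"hand": 20, "dp": [0, 0, -25], "twist": [0, 0, 0]}, {"hand": 20, "dp": [0, 0, -10], "twist": [0, 0, 0]}, {"hand": 20, "dp": [0, 0, 0], "twist": [0, 0, 0]}, {"hand": 20, "dp": [0, 0, 0], "twist": [0, 0, 0]}]}}

```text
time: 16.85
ee_pos: [0.4687, 0.273, 0.1848]
tool_rot: [-2.317, -2.121, 0.004]
wrist_force: [-1.0, -0.7, -9.3]
gripper_width: 0.0253
grasp_force: 46.3
```

```bash
python3 - <<'E'
from h import *
s=st()
c=cap('wrist'); a=c['img'][150:330,220:420]
d=cap('side'); u,v=proj(d,s['ee_pos']).astype(int); print(u,v)
b=d['img'][v-60:v+60,u-60:u+60]
o=np.hstack([cv2.resize(a,(440,396)),cv2.resize(b,(396,396),interpolation=2)])
o=cv2.resize(o,None,fx=.95,fy=.95)
cv2.imwrite('pics/g1.png',o[:,:,::-1])
for n in ['side','top']:
  if n=='top': cap(n)
  for t in ['scale_weight','weight_knob']:
    for e in vision.mark_of(t,n): print(n,t,e['p'],np.array(e['point']))
E
```

```text
16.85 p [0.4687 0.273  0.1848] box xy -0.12342775372187684 0.35969575551565525 F [-1.0088 -0.7171 -9.295 ] w 0.02533054103892169 46.25766456127167
[[ 0.0883  0.9961 -0.0023]
 [ 0.9961 -0.0883 -0.0014]
 [-0.0016 -0.0021 -1.    ]]
274 134
side scale_weight 0.84 [0.4665 0.2723 0.109 ]
side scale_weight 0.83 [0.3775 0.2486 0.0003]
side scale_weight 0.75 [0.5638 0.2489 0.002 ]
side scale_weight 0.6 [ 0.4422  0.1725 -0.0019]
side weight_knob 0.83 [0.5671 0.2512 0.068 ]
side weight_knob 0.69 [0.4417 0.1747 0.0669]
side weight_knob 0.36 [0.5721 0.0577 0.0725]
top scale_weight 0.71 [0.5654 0.2563 0.0004]
top scale_weight 0.66 [ 0.4415  0.1711 -0.0014]
top weight_knob 0.78 [0.5671 0.2517 0.0653]
top weight_knob 0.73 [0.4377 0.1738 0.0664]
```

View pics/g1.png

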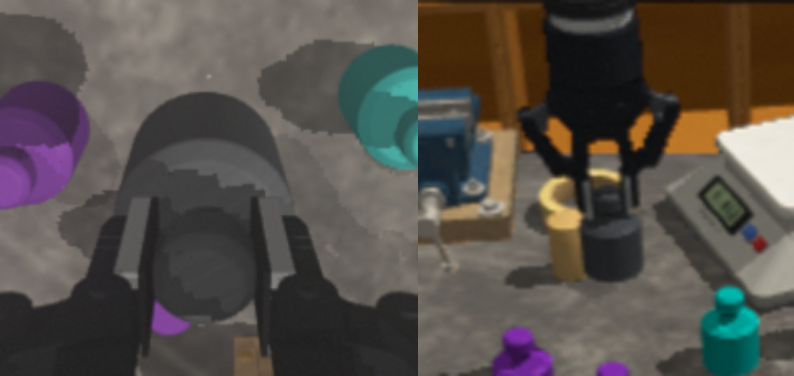

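{"api": "carry_out", "payload": {"moves": [{"hand": 20, "dp": [-15, 5, 0], "twist": [0, 0, 0]}, {"hand": 20, "dp": [-30, 9, 0], "twist": [0, 0, 0]}, {"hand": 20, "dp": [-30, 9, 0], "twist": [0, 0, 0]}, {"hand": 20, "dp": [-30, 9, 0], "twist": [0, 0, 0]}, {"hand": 20, "dp": [-30, 9, 0], "twist": [0, 0, 0]}, {"hand": 20, "dp": [-30, 9, 0], "twist": [0, 0, 0]}, {"hand": 20, "dp": [-30, 9, 0], "twist": [0, 0, 0]}, {"hand": 20, "dp": [-30, 9, 0], "twist": [0, 0, 0]}, {"hand": 20, "dp": [-30, 9, 0], "twist": [0, 0, 0]}, {"hand": 20, "dp": [-30, 9, 0], "twist": [0, 0, 0]}]}}

```text
time: 18.2
ee_pos: [0.5301, -0.02, 0.1864]
tool_rot: [2.318, 2.12, 0.0]
wrist_force: [0.2, 0.2, -8.7]
gripper_width: 0.0253
grasp_force: 46.2
```

{"api": "carry_out", "payload": {"moves": [{"hand": 20, "dp": [-30, 10, 0], "twist": [0, 0, 0]}, {"hand": 20, "dp": [-30, 10, 0], "twist": [0, 0, 0]}, {"hand": 20, "dp": [-30, 10, 0], "twist": [0, 0, 0]}, {"hand": 20, "dp": [-15, 7, 0], "twist": [0, 0, 0]}, {"hand": 20, "dp": [0, 0, 0], "twist": [0, 0, 0]}, {"hand": 20, "dp": [0, 0, 0], "twist": [0, 0, 0]}, {"hand": 20, "dp": [0, 0, 0], "twist": [0, 0, 0]}, {"hand": 20, "dp": [0, 0, 0], "twist": [0, 0, 0]}]}}

```text
time: 19.0
ee_pos: [0.5576, -0.1245, 0.1861]
tool_rot: [-2.315, -2.122, -0.0]
wrist_force: [0.4, 0.7, -9.1]
gripper_width: 0.0253
grasp_force: 46.2
```

```bash
python3 - <<'E'
from h import *
s=st()
c=cap('wrist'); q=onz(c,313,270,s['ee_pos'][2]); print('knob top',(q[:2]-s['ee_pos'][:2])@ex,(q[:2]-s['ee_pos'][:2])@ey)
for n in ['side','top']:
  cap(n)
  for t in ['scale_weight','weight_knob','cover_end_pull','cover_end_plain']:
    for e in vision.mark_of(t,n):
      p=np.array(e['point']); print(n,t,round(e['p'],2),p,(p[:2]-M)@ey)
E
```

```text
19.0 p [ 0.5576 -0.1245  0.1861] box xy 0.0004492899351838575 -0.028389539306230265 F [ 0.43    0.6856 -9.0741] w 0.025314933196285253 46.19710385799408
[[ 0.0865  0.9962 -0.0005]
 [ 0.9962 -0.0865  0.001 ]
 [ 0.0009 -0.0006 -1.    ]]
knob top -0.0025908178227856257 0.0060665600825279935
side scale_weight 0.85 [0.4417 0.1708 0.    ] 0.2554654
side scale_weight 0.75 [0.3777 0.2481 0.0016] 0.3267794
side scale_weight 0.65 [ 0.553  -0.1264  0.1137] -0.03067349000000001
side scale_weight 0.64 [ 0.5623  0.2492 -0.0025] 0.34424901999999996
side weight_knob 0.92 [0.4446 0.1765 0.0632] 0.26139983
side weight_knob 0.82 [0.5661 0.2529 0.0669] 0.34827128
side weight_knob 0.68 [0.3726 0.2509 0.0622] 0.32911583
side weight_knob 0.67 [ 0.557  -0.1298  0.1804] -0.03370509
side cover_end_pull 0.91 [ 0.5464 -0.2505  0.0731] -0.15486250999999998
side cover_end_plain 0.72 [0.5729 0.0585 0.071 ] 0.15525204
top scale_weight 0.82 [0.5676 0.255  0.0016] 0.35049593
top scale_weight 0.75 [ 0.4437  0.1735 -0.0049] 0.258332
top scale_weight 0.62 [ 0.3745  0.2489 -0.001 ] 0.32729236
top scale_weight 0.46 [ 0.555  -0.1251  0.1144] -0.029201289999999987
top weight_knob 0.68 [ 0.5554 -0.1264  0.1781] -0.030460610000000016
top weight_knob 0.63 [0.377  0.2458 0.0679] 0.32442650999999995
top weight_knob 0.62 [0.5664 0.2525 0.0636] 0.34789949000000003
top weight_knob 0.52 [0.4391 0.1748 0.0646] 0.25921878000000004
top weight_knob 0.44 [ 0.6595  0.2573 -0.0023] 0.36093825999999996
top cover_end_pull 0.85 [ 0.5489 -0.2482  0.0698] -0.15234996
top cover_end_plain 0.68 [0.5702 0.0617 0.0716] 0.15819975
```

{"api": "carry_out", "payload": {"moves": [{"hand": 20, "dp": [-2.5, 0, 10], "twist": [0, 0, 0]}, {"hand": 20, "dp": [0, 0, 15], "twist": [0, 0, 0]}, {"hand": 20, "dp": [0, 0, 10], "twist": [0, 0, 0]}, {"hand": 20, "dp": [0, 0, 3], "twist": [0, 0, 0]}, {"hand": 20, "dp": [0, 0, 0], "twist": [0, 0, 0]}, {"hand": 20, "dp": [0, 0, 0], "twist": [0, 0, 0]}, {"hand": 20, "dp": [0, 0, 0], "twist": [0, 0, 0]}]}}

```text
time: 20.25
ee_pos: [0.5581, -0.1285, 0.1489]
tool_rot: [2.317, 2.12, 0.001]
wrist_force: [0.8, -0.7, -9.4]
gripper_width: 0.0256
grasp_force: 46.1
```

```bash
python3 -c "
from h import *
st()"
```

```text
20.25 p [ 0.5581 -0.1285  0.1489] box xy 0.001305961167483362 -0.03232765018451765 F [ 0.7837 -0.7086 -9.4496] w 0.02556617689420833 46.08275055885315
[[ 0.0885  0.9961  0.0014]
 [ 0.9961 -0.0885 -0.0001]
 [-0.      0.0014 -1.    ]]
```

{"api": "carry_out", "payload": {"moves": [{"hand": 20, "dp": [1, 0, 2], "twist": [0, 0, 0]}, {"hand": 20, "dp": [0, 0, 1.2], "twist": [0, 0, 0]}, {"hand": 20, "dp": [0, 0, 0], "twist": [0, 0, 0]}, {"hand": 20, "dp": [0, 0, 0], "twist": [0, 0, 0]}]}}

```text
time: 20.65
ee_pos: [0.5577, -0.1272, 0.1451]
tool_rot: [-2.317, -2.121, -0.0]
wrist_force: [0.1, -0.2, -8.8]
gripper_width: 0.0252
grasp_force: 46.2
```

{"api": "carry_out", "payload": {"moves": [{"hand": 20, "dp": [0, 0, 0.7], "twist": [0, 0, 0]}, {"hand": 20, "dp": [0, 0, 0], "twist": [0, 0, 0]}]}}

```text
time: 20.85
ee_pos: [0.5577, -0.1274, 0.1445]
tool_rot: [2.318, 2.121, 0.0]
wrist_force: [-0.2, 0.6, -8.2]
gripper_width: 0.0251
grasp_force: 46.2
```

{"api": "carry_out", "payload": {"moves": [{"hand": 20, "dp": [0, 0, 0.6], "twist": [0, 0, 0]}, {"hand": 20, "dp": [0, 0, 0], "twist": [0, 0, 0]}]}}

```text
time: 21.05
ee_pos: [0.5578, -0.1273, 0.1441]
tool_rot: [-2.318, -2.121, -0.001]
wrist_force: [-1.3, 0.6, -5.7]
gripper_width: 0.0253
grasp_force: 46.5
```

{"api": "carry_out", "payload": {"moves": [{"hand": 20, "dp": [0, 0, 0.5], "twist": [0, 0, 0]}, {"hand": 20, "dp": [0, 0, 0], "twist": [0, 0, 0]}]}}

```text
time: 21.25
ee_pos: [0.5578, -0.1273, 0.1437]
tool_rot: [2.318, 2.121, 0.001]
wrist_force: [-1.3, 0.3, -4.4]
gripper_width: 0.0255
grasp_force: 46.7
```

{"api": "carry_out", "payload": {"moves": [{"hand": 20, "dp": [0, 0, 0.5], "twist": [0, 0, 0]}, {"hand": 20, "dp": [0, 0, 0], "twist": [0, 0, 0]}]}}

```text
time: 21.45
ee_pos: [0.5579, -0.1274, 0.1433]
tool_rot: [2.318, 2.121, 0.001]
wrist_force: [-1.0, 1.0, -0.9]
gripper_width: 0.0251
grasp_force: 46.9
```

{"api": "carry_out", "payload": {"moves": [{"hand": 20, "dp": [0, 0, 0.5], "twist": [0, 0, 0]}, {"hand": 20, "dp": [0, 0, 0], "twist": [0, 0, 0]}]}}

```text
time: 21.65
ee_pos: [0.5579, -0.1274, 0.1429]
tool_rot: [2.318, 2.121, 0.001]
wrist_force: [-2.9, 0.7, 3.0]
gripper_width: 0.0252
grasp_force: 47.2
```

{"api": "carry_out", "payload": {"force": 20, "moves": [{"hand": 20, "dp": [0, 0, -0.4], "twist": [0, 0, 0]}, {"hand": 20, "dp": [0, 0, 0], "twist": [0, 0, 0]}, {"hand": 27, "dp": [0, 0, 0], "twist": [0, 0, 0]}, {"hand": 29, "dp": [0, 0, 0], "twist": [0, 0, 0]}, {"hand": 32, "dp": [0, 0, 0], "twist": [0, 0, 0]}, {"hand": 40, "dp": [0, 0, 0], "twist": [0, 0, 0]}, {"hand": 50, "dp": [0, 0, 0], "twist": [0, 0, 0]}, {"hand": 50, "dp": [0, 0, 0], "twist": [0, 0, 0]}]}}

```text
time: 22.45
ee_pos: [0.5578, -0.1274, 0.1427]
tool_rot: [2.317, 2.121, 0.0]
wrist_force: [-0.4, -0.3, 0.1]
gripper_width: 0.0496
grasp_force: 0.0
```

{"api": "carry_out", "payload": {"moves": [{"hand": 50, "dp": [0, 0, -10], "twist": [0, 0, 0]}, {"hand": 50, "dp": [0, 0, -20], "twist": [0, 0, 0]}, {"hand": 50, "dp": [0, 0, -40], "twist": [0, 0, 0]}, {"hand": 50, "dp": [0, 0, -40], "twist": [0, 0, 0]}, {"hand": 50, "dp": [-40, 0, 0], "twist": [0, 0, 0]}, {"hand": 50, "dp": [-40, 0, 0], "twist": [0, 0, 0]}, {"hand": 50, "dp": [0, 0, 0], "twist": [0, 0, 0]}, {"hand": 50, "dp": [0, 0, 0], "twist": [0, 0, 0]}]}}

```text
time: 23.25
ee_pos: [0.5502, -0.2084, 0.2534]
tool_rot: [2.32, 2.117, 0.001]
wrist_force: [-0.7, 1.1, 0.1]
gripper_width: 0.0503
grasp_force: 0.0
```

```bash
python3 - <<'E'
from h import *
s=st()
a=cap('wrist')['img']; d=cap('side')
b=d['img'][180:300,290:430]
o=np.hstack([cv2.resize(a[60:320,200:440],(370,400)),cv2.resize(b,(420,400),interpolation=2)])
cv2.imwrite('pics/f1.png',o[:,:,::-1])
for t in ['scale_weight','weight_knob','glaze_jar','tall_former','short_former']:
    for e in vision.mark_of(t,'side'):
      p=np.array(e['point']); print(t,round(e['p'],2),p,(p[:2]-M)@ey)
E
```

```text
23.25 p [ 0.5502 -0.2084  0.2534] box xy 0.0004782512174440484 -0.11259890604708313 F [-0.7343  1.0955  0.1164] w 0.05034467466544808 0.0
[[ 0.0916  0.9958  0.0009]
 [ 0.9958 -0.0916 -0.0001]
 [ 0.      0.0009 -1.    ]]
scale_weight 0.95 [0.3779 0.2484 0.0018] 0.32709594000000003
scale_weight 0.85 [ 0.5625  0.2484 -0.002 ] 0.34346996
scale_weight 0.64 [ 0.5551 -0.129   0.0699] -0.03307682000000001
scale_weight 0.63 [ 0.4439  0.1723 -0.0026] 0.25715454000000004
scale_weight 0.31 [ 0.5583 -0.0971  0.0023] -0.0010205800000000081
weight_knob 0.78 [ 0.5581 -0.1358  0.1354] -0.039583520000000004
weight_knob 0.67 [0.5703 0.2531 0.0673] 0.34884302
weight_knob 0.66 [0.4453 0.1731 0.0625] 0.25807552
weight_knob 0.57 [0.3717 0.2496 0.0654] 0.3277412
glaze_jar 0.8 [0.6548 0.2565 0.0002] 0.35972457
tall_former 0.77 [ 0.453   0.4499 -0.0007] 0.53445131
short_former 0.92 [ 0.7451 -0.1252  0.0037] -0.01243902000000001
```

View pics/f1.png

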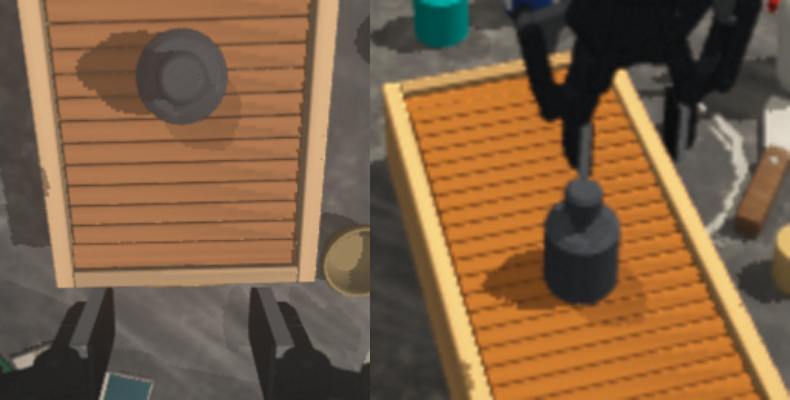

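```bash
python3 - <<'E'
from h import *
c=cap('wrist'); im=c['img'][60:170,260:390]
cv2.imwrite('pics/k.png',cv2.resize(im[:,:,::-1],None,fx=6,fy=5.4545 if 0 else 5.4,interpolation=2))
m=(im.max(2)<110)&((im.max(2).astype(int)-im.min(2))<25); m=cv2.morphologyEx(m.astype(np.uint8),2,np.ones((3,3)))
n,l,s,ce=cv2.connectedComponentsWithStats(m); i=1+s[1:,4].argmax(); print(s[i],ce[i]+[260,60])
for p in [(.557,-.1274)]:
  for dy in (0,.005): # upright vs leaned knob
    for z,r in ((.0705,.0265),(.115,.0265),(.1435,.0)): print(dy,z,proj(c,[p[0],p[1]+dy*(z-.07)/.075,z]))
E
```

```text
[  29   22   58   61 2836] [317.439  112.2521]
0 0.0705 [317.2532 108.9154]
0 0.115 [317.1872 109.9209]
0 0.1435 [317.1315 110.7684]
0.005 0.0705 [317.2504 108.8813]
0.005 0.115 [316.8897 106.3114]
0.005 0.1435 [316.5834 104.1288]
```

View pics/k.png

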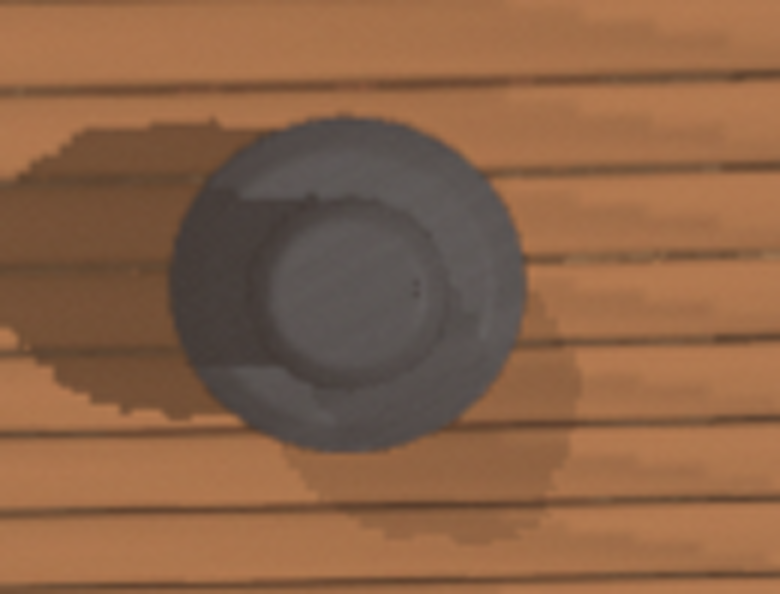

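```bash
python3 -c "
from h import *
print(hand_in())"
```

```text
the job is handed in; nothing more can be done
None
```

I handed the job in with the iron weight standing let go on the slats over the hidden bar, which I felt under two slats at about box y = -31 mm. The last pictures put the weight within about 3 mm of the bar's middle and close to upright; no verdict came back.

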